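Set the length stop on a pastry cutting guide

TASK

Get the pastry cutting guide ready: swing its clamp arm over from leaning back until its pad lies on the wooden board. Then push the stop leg out along its rail, against its spring, until its pointer stands in the notch of the length mark, and with the leg held there squeeze its black cam lever shut, not before. Finish while still holding: keep hold of the leg at the mark with the lever shut, do not let go, and leave the rolling pin, tub and scraper where they are.

Things in the scene. Friction and masses are not known exactly. Their poses are not given: they have to be found in the camera images.
- guide: Cutting guide fixed to the table: aluminium plate 12 mm thick. Origin on the table, z up; +y is the way the stop leg slides out. Plate spans x -100..+195, y -170..+210 mm. The board lies in its nest (x -85..+65, y -95..+165 mm, top 30 mm above the table); the steel stop rail runs along y at x = +100 mm; the clamp stands at the -y end at x = -22 mm, in cheeks 55 mm high.
- board: Beech cutting board 150 x 260 x 18 mm, loose in the guide's nest between low cleats, axes as the guide's. Origin at the centre of its underside.
- clamp (a joint): Clamp arm angle, rad: 0 = level with its pad on the board, 1.57 = upright, about 1.9 at the start, leaning back against its stop away from the board (to guide -y). The hinge is level, along guide x. The arm falls by its own weight, damped: pushed past upright towards the board (below about 1.4) it goes down by itself and stays on the board.
- clamp_hinge (a point): Hinge of the clamp arm, 45 mm above the table. The steel arm, 20 mm wide and 12 mm thick, ends in a black grip (24 mm wide, 16 mm thick) 99 mm from the hinge; it is pushed over from behind (from guide -y towards +y).
- clamp_grip (a point): Middle of the black grip at the end of the clamp arm, 82 mm from the hinge.
- pad: Round rubber swivel pad (gives about 7 degrees), 22 mm diameter, 10 mm thick, under the clamp arm 58 mm from the hinge; it presses on the board. Origin on its lower face (the face towards the board).
- leg: Stop leg, axes as the guide's: head (26 mm wide, top 48 mm above the table) sliding along +y on the rail, travel 150 mm, starts at its -y end. A spring always draws it to -y, 2 to 4.5 N, even with the lever shut. A flat leg reaches 170 mm to -x (top 41 mm up). Push bar across the +y end of the head. Origin on the rail line at table height, below the push bar's -y face.
- push_bar (a point): Middle of the push bar's -y face, 72.5 mm above the table: steel plate 104 mm wide along x, 50..95 mm above the table. Behind it (-y) on the head stands a fin, 48..95 mm above the table, 72 mm long, outer face at leg x -11 mm; the lever lies on the fin's +x side. One finger outside the fin, one outside the lever, both pushing the bar to +y, can then squeeze the lever to the fin.
- pointer (a point): Tip of the leg's dark steel pointer, a bar 4 mm wide that sticks out of the head to +x, 68 mm from the rail line, 36 mm above the table, 6 mm further along +y than the near face of the push bar.
- mark: The length mark: a small dark steel block fixed beside the rail, with two upright teeth (tops 36 mm above the table) and a notch 10 mm wide between them, open towards the pointer. Axes as the guide's; origin in the middle of the notch, 12 mm above the table. The leg is at the mark when the pointer has the same guide y as this origin.
- lever (a joint): Black cam lever angle, rad: 0 = shut (parallel to the fin, outer face at leg x +11 mm), 0.28 to 0.36 at the start, tip swung out to +x, fully open 0.40 (tip 40 mm off the rail line). Turns about an upright pin at leg x +4, y -76 mm. Lever 72 mm long, 8 mm thick, 55..95 mm above the table. Stays where it is put; about 2 N at the tip moves it.
- lever_tip (a point): Outer face of the cam lever at its free end, which lies just behind the push bar, 75 mm above the table.
- rolling_pin: Wooden rolling pin, 420 mm long, 56 mm thick, lying on the table along its y; leave alone. Origin under its middle, on the table.
- tub: White lidded tub, 150 mm across the lid, 164 mm high; leave alone. Origin under its centre.
- scraper: Steel dough scraper with wooden handle, 112 x 150 mm, 24 mm high, flat on the table; leave alone. Origin under its blade's centre.

How it is judged:
By the outcome, as a careful person would: the job done as asked, in the order asked, and still so for the second after the job is handed in, while the arm keeps its last pose, push and grip.
It also fails if it takes over 48 s, if anything falls off the work surface, if the arm or the gripper's body presses on something with over 40 N, if the wrist force passes 120 N, or if a joint passes its speed limit or range.

ROBOT

A 6-joint arm with a two-finger parallel gripper is mounted at the origin on the work surface. World frame = base frame: x ahead of the robot, y to its left, z up, the work surface at z = 0. Lengths are in m, angles in rad, forces in N, time in s.
With the tool pointing down it reaches from about 0.425 to 1.125 m from the base axis. Payload 14.9 kg.
Tool frame: the origin (TCP) lies midway between the tips of the shut fingers; the grasp point (between the pads) lies 19 mm behind it (r.pinch_z is the distance from the TCP to the grasp point, in m); z points along the fingers, y is the line along which they close (so a half turn about z gives the same grasp; the last joint's range is limited). The gripper opens to 91 mm and grips with 3 to 60 N. Pads are 32 mm wide; open, the fingers measure 118 mm over their backs; the gripper's body (76 mm by 178 mm) begins 60 mm behind the grasp point.
Start: joints at [1.23, 0.379, 1.734, -0, 1.028, -0.033], TCP at [0.212, 0.667, 0.214] pointing down, gripper open.
Joint ranges: [-2.77, 2.77], [-0.74, 2.19], [0, 2.66], [-1.06, 4.2], [0.31, 2.87], [-3.08, 3.08]. Speed limits (rad/s): [1.89, 1.89, 2.39, 3.14, 3.14, 3.14].

INTERFACE

Orientations are given as a rotation vector (axis times angle).
In Python, from rig import readout, vision, order, r gives the robot as it stands.
- The arm moves only by the tool servo_tool, never from a script. Its argument "increments" is one flat list of numbers, 7 for each row, row after row: the turn, a rotation vector about the world's x, y, z in rad, then the shift along the world's x, y, z in m, then the gripper command: -1 is shut, 1 is fully open, values between are in proportion. A call has 1 to 12 rows; each row is the pose to reach, as a shift and turn from the pose commanded when the call began; what a row does not reach only later rows make up. A row lasts 1/12 s, in which the tool goes at most 41.7 mm and 7.16 degrees, less where a joint would pass 70% of its speed; a pose out of reach is approached as far as the arm can. A call with a gripper value outside its range is refused whole. The fingers move at their own pace and stop on an object; "newtons" is the grip in N (left out, the last holds). Time passes only in rows, so rows that repeat a pose let the fingers close. It gives the time, the measured TCP pose, the force, the opening and the grip force at its end, in the units of the state.
- readout.get_obs(): the state, without advancing time (a new reading comes with each control period).
- vision.snapshot(name): name is "side" or "top"; returns the picture (400x640x3 uint8, red, green, blue); there is no depth.
- vision.camera_model(name): a dict with "fx", "fy", "cx", "cy" (pixels), "eye" and "attitude" of the camera in the world. Camera axes: x right, y down, z forward; pixel columns grow to the right and rows downward; lengths in m; the calibration is good to about 2 mm. A picture is of the moment at which its call begins. camera_model takes no time and is no camera call.
- order.sign_off(): hands the job in; it is judged then, once.
The state is a dict: "t": time; "joint_pos": joint angles; "qd": joint speeds; "joint_efforts": joint torques, N m; "position": TCP position; "orientation": TCP orientation; "ft_force": force on the tool from outside, world axes, zero at the start; "moment": the same for the moment, N m; "finger_gap": finger opening in m; "grip_force": force on a finger pad.
Only numpy, scipy, OpenCV 4.12 (cv2) and the standard library are available. Lean on these libraries where they do the work, as an engineer would, in place of code of your own. Each camera call takes 0.05 s, during which the arm holds its last target. There are 200 camera calls.

## Working session

There is one attempt and no reset: what is moved stays moved. The work goes in short steps, Python scripts to look and compute and a tool call to move; the robot and the scene stay as the last step left them, time stands still between calls to the robot, and variables do not carry over. Pictures are saved under pics/ and viewed, at most 10 in all, crops included, and the job is handed in when it is done.

Besides the shell and the picture viewer there is one more tool, called after "Emit:" as name(argument=value, ...), one argument or row to a line, values as JSON. servo_tool: Moves the arm, as the interface text tells. Its arguments: {"type":"object","properties":{"increments":{"type":"array"},"newtons":{"type":"number"}},"required":["increments"]}

```bash
mkdir -p pics; ls
python3 - <<'E'
from rig import readout, vision, order, r
import cv2
print(readout.get_obs()); 
for n in("side","top"):
    print(n,vision.camera_model(n)); cv2.imwrite(f"pics/{n}0.png",vision.snapshot(n)[:,:,::-1])
E
```

```text
pics
{'t': 0.0, 'joint_pos': array([ 1.22968164e+00,  3.79366049e-01,  1.73476188e+00, -3.68764072e-06,
        1.02850269e+00, -3.33065039e-02]), 'qd': array([-0.00231142,  0.00063023, -0.00013853, -0.0006822 , -0.00058613,
        0.00130649]), 'joint_efforts': array([-2.14128988e-03, -7.63727045e+01, -4.34375238e+01,  6.48770132e-02,
        4.24377050e-02, -8.40722487e-05]), 'position': array([0.21196189, 0.66673578, 0.21332734]), 'orientation': array([-4.81565320e-01, -3.10427164e+00,  1.60276508e-03]), 'ft_force': array([-1.05262544,  0.17598011, -0.79026804]), 'moment': array([0.02287245, 0.0368758 , 0.03560419]), 'grip_force': 0.0, 'finger_gap': 0.0910895591978812}
side {'fx': 475.38857573965316, 'fy': 475.38857573965316, 'cx': 316.7475265705944, 'cy': 203.43273480125092, 'eye': array([0.08443238, 1.04545167, 0.93021206]), 'attitude': array([-0.46458051,  2.60296587, -1.33449656])}
top {'fx': 383.78806361773707, 'fy': 383.78806361773707, 'cx': 324.84110224305965, 'cy': 194.70888469855953, 'eye': array([ 0.26473832, -0.03859708,  1.42107354]), 'attitude': array([-2.12333172,  2.11025013, -0.17428576])}
```

View pics/side0.png

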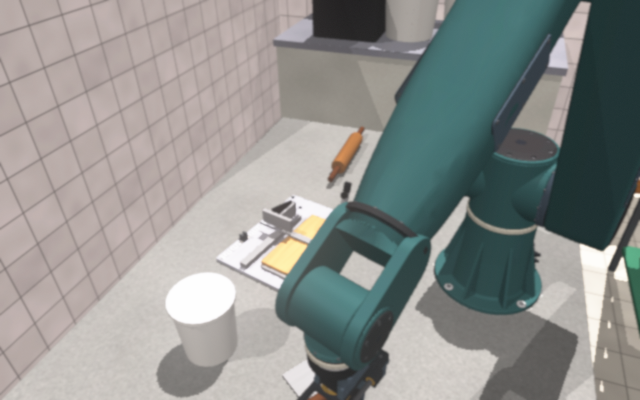

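View pics/top0.png

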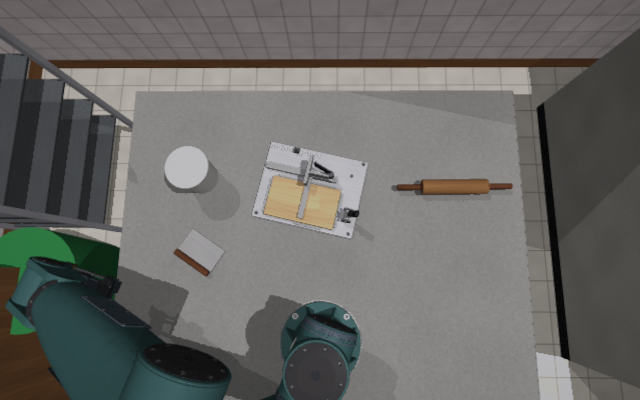

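The side view shows the guide at about (290,240), partly hidden by the arm, with the tub at (205,320). In the top view the guide plate has corners near (272,142), (367,163), (352,238) and (253,214). The clamp is at (350,213), the leg head and lever at (315,170), and the mark at (297,150). Next I'll enlarge the top view and compute the guide pose from the board.

```bash
cat > h.py <<'E'
import numpy as np, cv2
from rig import readout, vision, order, r
from scipy.spatial.transform import Rotation as R
def ray(n,uv,z):
    c=vision.camera_model(n); uv=np.atleast_2d(uv).astype(float)
    d=np.c_[(uv[:,0]-c['cx'])/c['fx'],(uv[:,1]-c['cy'])/c['fy'],np.ones(len(uv))]@R.from_rotvec(c['attitude']).as_matrix().T
    return c['eye']+d*((z-c['eye'][2])/d[:,2])[:,None]
def proj(n,p):
    c=vision.camera_model(n); q=(np.atleast_2d(p)-c['eye'])@R.from_rotvec(c['attitude']).as_matrix()
    return np.c_[c['cx']+c['fx']*q[:,0]/q[:,2],c['cy']+c['fy']*q[:,1]/q[:,2]]
E
python3 - <<'E'
from h import *
im=cv2.imread('pics/top0.png'); 
c=cv2.resize(im[135:245,245:375],None,fx=6,fy=5.45454545,interpolation=cv2.INTER_CUBIC)
c=cv2.resize(im[135:235,245:375],None,fx=6,fy=6,interpolation=cv2.INTER_CUBIC);cv2.imwrite('pics/crop0.png',c)
print("attR",R.from_rotvec(vision.camera_model('top')['attitude']).as_matrix())
hsv=cv2.cvtColor(im,cv2.COLOR_BGR2HSV)
m=cv2.inRange(hsv,(12,60,120),(30,255,255)); m[:, :245]=0;m[:,375:]=0;m[:135]=0;m[245:]=0
pts=cv2.findNonZero(m); h=cv2.convexHull(pts)
w=ray('top',h[:,0],.03)[:,:2]
rect=cv2.minAreaRect(w.astype(np.float32)*1000); print('board',rect, cv2.boxPoints(rect))
# plate: bright grey
m=cv2.inRange(hsv,(0,0,185),(180,40,255)); m[:, :245]=0;m[:,375:]=0;m[:135]=0;m[245:]=0
cs,_=cv2.findContours(m,0,1); big=max(cs,key=cv2.contourArea)
h=cv2.convexHull(np.vstack([k for k in cs if cv2.contourArea(k)>30]));w=ray('top',h[:,0],.012)[:,:2]
rect=cv2.minAreaRect(w.astype(np.float32)*1000); print('plate',rect,cv2.boxPoints(rect))
E
```

```text
attR [[ 0.00786425 -0.98324469  0.18212095]
 [-0.99980086 -0.00439093  0.01946688]
 [-0.01834103 -0.18223778 -0.98308341]]
board ((495.9279479980469, 72.19879913330078), (258.9495849609375, 150.174072265625), 77.2515640258789) [[394.1206  -37.51471]
 [540.59265 -70.65375]
 [597.7353  181.91231]
 [451.26324 215.05135]]
plate ((548.5912475585938, 45.1796875), (372.58734130859375, 288.3018493652344), 77.23162078857422) [[ 366.83212 -104.64838]
 [ 648.00476 -168.36606]
 [ 730.35034  195.00775]
 [ 449.17773  258.72543]]
```

View pics/crop0.png

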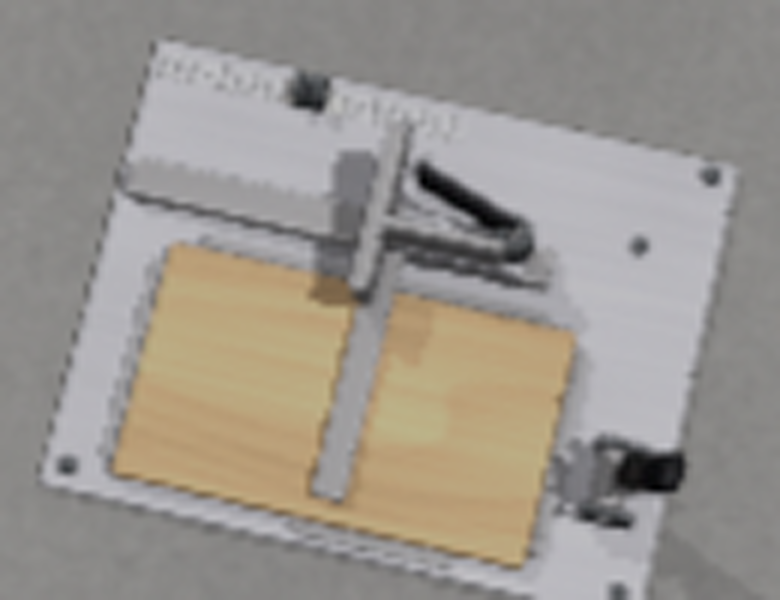

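Crop: the mark block is at crop (310,90), push bar (383,210), lever tip (425,170), pin (518,243) and clamp grip (655,470). The board and plate give the same guide pose: origin about (0.498, 0.036), yaw −12.75°. Next I'll work out the key targets.

```bash
cat >> h.py <<'E'
a=np.arctan2(-.2207,.9753); O=np.array([.4979,.036,0]); G=R.from_euler('z',a).as_matrix()
def tog(p): return (np.atleast_2d(p)-O)@G
def tow(g): return O+np.atleast_2d(g)@G.T
E
python3 - <<'E'
from h import *
def g(c,z): return (tog(ray('top',np.array([[245+c[0]/6-.4,135+c[1]/6-.4]]),z))*1000).round(1)[0]
print('mark top',g((310,88),.036)); im=cv2.imread('pics/top0.png')
gr=cv2.cvtColor(im,cv2.COLOR_BGR2GRAY); print(gr[143:157,288:306])
for n,c,z in [('bar+x end',(402,122),.095),('bar-x end',(362,292),.095),('levertip',(422,170),.095),('pin',(520,243),.095),('grip',(655,470),.13),('hinge',(580,475),.05),('fin far end',(510,250),.095)]: print(n,g(c,z))
o=readout.get_obs(); M=R.from_rotvec(o['orientation']).as_matrix(); print(M.round(3)); print('yaw tooly vs guide x',np.degrees(np.arctan2(M[1,1],M[0,1])),np.degrees(a), o['joint_pos'][[0,5]])
gp=tog(ray('top',[[245+655/6,135+470/6]],.13))[0]
print('behind clamp w',tow([[-.022,gp[1]-.07,.115]]))
E
```

```text
mark top [178.2 103.5  36. ]
[[134 135 134 133 132 134 134 135 137 135 135 135 136 137 134 133 133 133]
 [133 135 136 135 134 134 135 135 135 135 133 134 135 137 135 135 134 134]
 [166 154 139 130 131 133 135 136 137 135 133 134 136 136 136 135 136 135]
 [178 175 172 172 174 163 133 124 135 137 134 134 136 135 134 134 134 134]
 [179 185 183 182 179 166 124  91 113 112 116 124 127 132 135 134 133 133]
 [179 173 180 187 158 131 104  68  82  90  92  82 154 174 164 145 132 133]
 [178 157 175 188 150 108  88  64  54  72  77  77 152 178 178 174 172 174]
 [186 165 177 174 138  94  64  59  48  67  73 105 147 178 183 183 182 182]
 [183 169 176 157 139 110  60  44  44  55  58 104 167 186 161 175 187 187]
 [183 181 181 177 163 119  60  41  36  40  38 129 177 188 167 179 174 165]
 [183 183 183 184 181 175 160 152 135  90  91 161 174 183 170 179 170 175]
 [182 182 183 184 184 184 182 181 169 156 167 170 166 161 172 171 178 186]
 [181 181 182 182 183 183 183 184 172 165 178 172 165 163 178 181 182 184]
 [180 180 181 180 181 181 182 182 180 179 182 181 171 166 179 184 183 183]]
bar+x end [153.4  35.   95. ]
bar-x end [47.1 33.6 95. ]
levertip [127.3  16.5  95. ]
pin [ 96.9 -50.4  95. ]
grip [ -22.4 -156.3  130. ]
hinge [ -23.8 -115.2   50. ]
fin far end [ 91.4 -45.6  95. ]
[[-0.953  0.303 -0.   ]
 [ 0.303  0.953 -0.001]
 [ 0.    -0.001 -1.   ]]
yaw tooly vs guide x 72.36878824532275 -12.750678510478926 [ 1.22973931 -0.03332055]
behind clamp w [[ 0.42613681 -0.18145144  0.115     ]]
```

Emit:
servo_tool(
  increments=[0, 0, -1.485, 0.24, -0.42, 0.09, -1, 0, 0, -1.485, 0.24, -0.42, 0.09, -1, 0, 0, -1.485, 0.24, -0.42, 0.09, -1, 0, 0, -1.485, 0.24, -0.42, 0.09, -1, 0, 0, -1.485, 0.24, -0.42, 0.09, -1, 0, 0, -1.485, 0.24, -0.42, 0.09, -1, 0, 0, -1.485, 0.24, -0.42, 0.09, -1, 0, 0, -1.485, 0.24, -0.42, 0.09, -1, 0, 0, -1.485, 0.24, -0.42, 0.09, -1, 0, 0, -1.485, 0.24, -0.42, 0.09, -1, 0, 0, -1.485, 0.24, -0.42, 0.09, -1, 0, 0, -1.485, 0.24, -0.42, 0.09, -1],
  newtons=10,
)

```text
t: 1.1
position: [0.4528, 0.2447, 0.3045]
orientation: [2.46, 1.953, 0.0]
ft_force: [0.3, 0.3, -0.3]
finger_gap: 0.0141
grip_force: 0.0
```

Emit:
servo_tool(
  increments=[0, 0, 0, -0.025, -0.44, -0.05, -1, 0, 0, 0, -0.025, -0.44, -0.05, -1, 0, 0, 0, -0.025, -0.44, -0.05, -1, 0, 0, 0, -0.025, -0.44, -0.05, -1, 0, 0, 0, -0.025, -0.44, -0.05, -1, 0, 0, 0, -0.025, -0.44, -0.05, -1, 0, 0, 0, -0.025, -0.44, -0.05, -1, 0, 0, 0, -0.025, -0.44, -0.05, -1, 0, 0, 0, -0.025, -0.44, -0.05, -1, 0, 0, 0, -0.025, -0.44, -0.05, -1, 0, 0, 0, -0.025, -0.44, -0.05, -1, 0, 0, 0, -0.025, -0.44, -0.05, -1],
)

```text
t: 2.1
position: [0.4264, -0.1965, 0.2533]
orientation: [-2.457, -1.957, 0.001]
ft_force: [0.4, 0.7, -0.6]
finger_gap: 0.0003
grip_force: 0.0
```

Emit:
servo_tool(
  increments=[0, 0, 0, 0, 0, -0.04, -1, 0, 0, 0, 0, 0, -0.08, -1, 0, 0, 0, 0, 0, -0.12, -1, 0, 0, 0, 0, 0, -0.138, -1, 0, 0, 0, 0, 0, -0.138, -1, 0, 0, 0, 0.0033, 0.0146, -0.138, -1, 0, 0, 0, 0.0066, 0.0293, -0.138, -1, 0, 0, 0, 0.0088, 0.039, -0.138, -1, 0, 0, 0, 0.011, 0.0488, -0.138, -1, 0, 0, 0, 0.0132, 0.0585, -0.138, -1, 0, 0, 0, 0.0155, 0.0683, -0.138, -1, 0, 0, 0, 0.0177, 0.078, -0.138, -1],
)

```text
t: 3.1
position: [0.4452, -0.1141, 0.1163]
orientation: [2.453, 1.961, 0.001]
ft_force: [0.3, -1.2, 0.8]
finger_gap: 0.0005
grip_force: 0.4
```

Emit:
servo_tool(
  increments=[0, 0, 0, 0.0018, 0.0078, 0, -1, 0, 0, 0, 0.0035, 0.0156, 0, -1, 0, 0, 0, 0.0053, 0.0234, 0, -1, 0, 0, 0, 0.0071, 0.0312, 0, -1, 0, 0, 0, 0.0088, 0.039, 0, -1, 0, 0, 0, 0.0099, 0.0439, 0, -1, 0, 0, 0, 0.0099, 0.0439, 0, -1],
)

```text
t: 3.68
position: [0.4549, -0.0702, 0.1159]
orientation: [-2.453, -1.963, -0.0]
ft_force: [0.1, -0.5, 0.8]
finger_gap: 0.0005
grip_force: 0.0
```

Run:
```python
from h import *
for n in("side","top"): cv2.imwrite(f"pics/{n}1.png",vision.snapshot(n)[:,:,::-1])
print(tog(readout.get_obs()['position']))
a=cv2.resize(cv2.imread('pics/side1.png')[170:310,200:400],None,fx=3,fy=3,interpolation=2)
b=cv2.resize(cv2.imread('pics/top1.png')[130:250,240:400],None,fx=1.25*3,fy=1.25*3,interpolation=2)[:,:]
a=cv2.resize(a,(600,300));b=cv2.resize(b,(400,300))
cv2.imwrite('pics/c1.png',np.vstack([a,cv2.copyMakeBorder(b,0,0,0,200,0)]))
```

```text
[[-0.01852619 -0.11375901  0.1159145 ]]
```

View pics/c1.png

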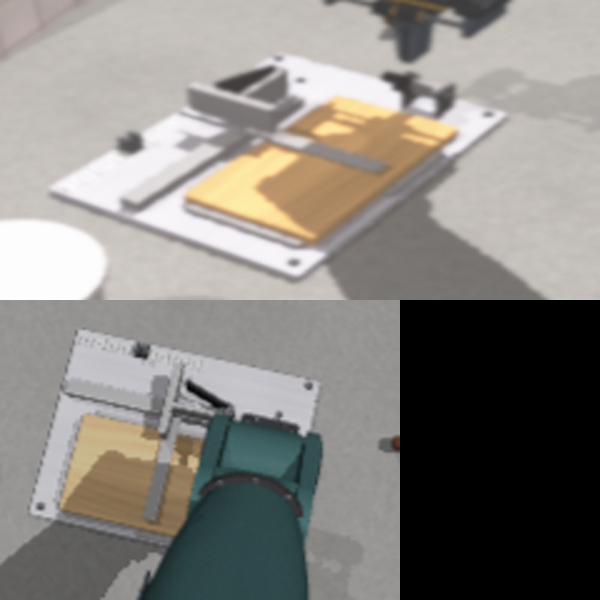

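The side crop shows the clamp arm tipped over towards the board near (420,90). The mark block is at (130,143), bar at (235,105) and lever at (250,80). I'll move over the leg and take a closer look on the way.

Emit:
servo_tool(
  increments=[0, 0, 0, 0, 0, 0.04, -1, 0, 0, 0, 0.025, 0.014, 0.055, -1, 0, 0, 0, 0.055, 0.031, 0.06, 0.6, 0, 0, 0, 0.085, 0.048, 0.06, 0.6, 0, 0, 0, 0.115, 0.065, 0.06, 0.6, 0, 0, 0, 0.14, 0.079, 0.06, 0.6, 0, 0, 0, 0.145, 0.08, 0.06, 0.6, 0, 0, 0, 0.145, 0.08, 0.06, 0.6, 0, 0, 0, 0.145, 0.08, 0.06, 0.6],
)

```text
t: 4.53
position: [0.5989, 0.0086, 0.1754]
orientation: [-2.453, -1.961, 0.001]
ft_force: [-0.1, -0.4, -0.1]
finger_gap: 0.0443
grip_force: 0.0
```

Run:
```python
from h import *
o=readout.get_obs(); print(tog(o['position']),o['finger_gap'])
im=vision.snapshot('side')[:,:,::-1]; cv2.imwrite('pics/side2.png',im)
a=cv2.resize(im[170:270,230:350],None,fx=6,fy=6,interpolation=2); cv2.imwrite('pics/c2.png',a)
```

```text
[[ 0.10456567 -0.00446448  0.17544325]] 0.04432428547465479
```

View pics/c2.png

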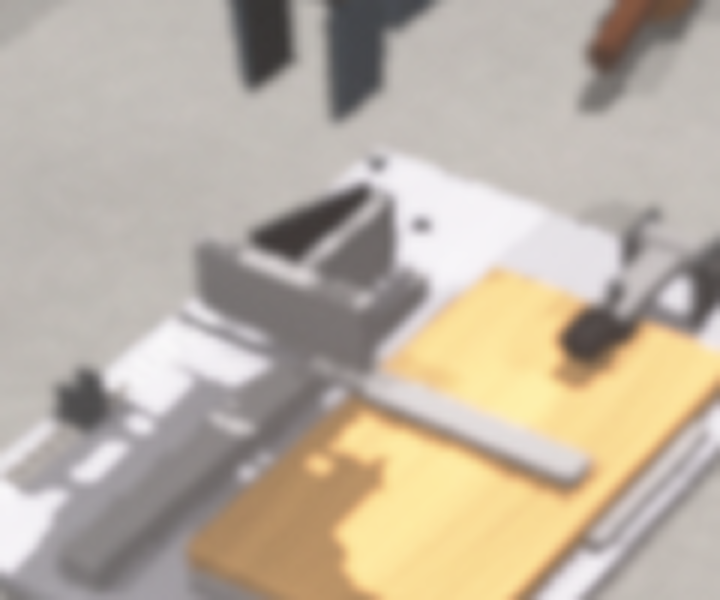

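The side crop shows the clamp arm lying down towards the board, with the grip at (595,335). The mark teeth are at (67,385) and (97,380), the pointer tip at (185,310) and the bar top edge runs from (203,243) to (365,310). I'll work out these positions.

Run:
```python
from h import *
im=cv2.imread('pics/side2.png')
g=lambda c,z:(tog(ray('side',[[230+c[0]/6-.4,170+c[1]/6-.4]],z))*1000).round(1)[0]
for n,c,z in [('ptr tip',(185,310),.036),('notch',(84,375),.036),('bar +x far top',(200,243),.095),('bar -x far top',(362,315),.095),('bar near face @fin',(325,285),.095),('grip',(597,335),.045)]: print(n,g(c,z))
# dark mark blob centroid in both views
for n,f,(u0,u1,v0,v1) in [('side','side2',(238,250,229,244)),('top','top0',(290,302,145,156))]:
    q=cv2.cvtColor(cv2.imread(f'pics/{f}.png'),cv2.COLOR_BGR2GRAY)[v0:v1,u0:u1]; y,x=np.where(q<100)
    W=tog(ray(n,np.c_[x+u0,y+v0],.030))*1000; print(n,len(x),W.mean(0),W[:,1].min(),W[:,1].max())
    print(q) if n=='side' else 0
```

```text
ptr tip [172.5  28.8  36. ]
notch [181.7  97.3  36. ]
bar +x far top [147.9  39.4  95. ]
bar -x far top [45.5 43.6 95. ]
bar near face @fin [74.7 33.9 95. ]
grip [-23.8 -57.   45. ]
side 43 [172.58619718 109.21605099  30.        ] 93.01134514374085 121.31770195052387
[[189 188 188 187 185 183 183 185 188 189 194 203]
 [187 188 187 185 178 171 172 177 185 192 203 221]
 [186 186 185 179 161 143 140 152 171 197 221 234]
 [185 182 178 169 145 115 105 116 149 196 229 239]
 [179 168 159 151 130 103  88  92 125 186 226 232]
 [169 145 126 118 109  93  82  84 110 164 208 213]
 [168 135 103  93  90  83  80  80  94 129 161 174]
 [171 137  99  84  80  79  78  78  84 104 129 146]
 [169 135  99  83  79  78  78  78  83  97 121 135]
 [164 130  98  84  80  78  77  78  82  96 119 134]
 [172 139 109  93  85  80  78  81  89 106 125 142]
 [195 167 138 120 104  91  86  92 107 125 138 148]
 [206 181 162 152 138 118 108 116 131 144 151 155]
 [194 174 167 166 161 147 137 141 152 160 164 165]
 [181 174 169 167 165 159 154 159 169 184 193 194]]
top 30 [176.82819966 103.85685045  30.        ] 94.57982555890669 115.83424513115833
```

Emit:
servo_tool(
  increments=[0, 0, 0, 0, 0, 0, 0.64, 0, 0, 0, 0, 0, 0, 0.64, 0, 0, 0, 0, 0, 0, 0.64, 0, 0, 0, 0, 0, 0, 0.64, 0, 0, 0, 0, 0, 0, 0.64, 0, 0, 0, 0, 0, 0, 0.64, 0, 0, 0, 0, 0, 0, 0.64],
)

```text
t: 5.17
position: [0.5997, 0.009, 0.176]
orientation: [2.454, 1.962, 0.0]
ft_force: [0.2, -0.1, -0.8]
finger_gap: 0.0743
grip_force: 0.0
```

Emit:
servo_tool(
  increments=[0, 0, 0, -0.001, 0, -0.035, 0.64, 0, 0, 0, -0.001, 0, -0.065, 0.64, 0, 0, 0, -0.001, 0, -0.09, 0.64, 0, 0, 0, -0.001, 0, -0.107, 0.64, 0, 0, 0, -0.001, 0, -0.117, 0.64, 0, 0, 0, -0.001, 0, -0.117, 0.64, 0, 0, 0, -0.001, 0, -0.117, 0.64],
)

```text
t: 5.75
position: [0.5989, 0.009, 0.0592]
orientation: [-2.454, -1.962, 0.0]
ft_force: [-0.5, -0.5, 0.2]
finger_gap: 0.0748
grip_force: 0.0
```

Emit:
servo_tool(
  increments=[0, 0, 0, 0.0011, 0.0049, 0, 0.64, 0, 0, 0, 0.0022, 0.0098, 0, 0.64, 0, 0, 0, 0.0033, 0.0146, 0, 0.64, 0, 0, 0, 0.0044, 0.0195, 0, 0.64, 0, 0, 0, 0.0055, 0.0244, 0, 0.64, 0, 0, 0, 0.0066, 0.0293, 0, 0.64, 0, 0, 0, 0.0066, 0.0293, 0, 0.64],
)

```text
t: 6.33
position: [0.6057, 0.0392, 0.0592]
orientation: [2.453, 1.962, 0.001]
ft_force: [0.5, -2.5, 1.7]
finger_gap: 0.0743
grip_force: 1.0
```

Emit:
servo_tool(
  increments=[0, 0, 0, 0.0011, 0.0049, 0, 0.64, 0, 0, 0, 0.0022, 0.0098, 0, 0.64, 0, 0, 0, 0.0033, 0.0146, 0, 0.64, 0, 0, 0, 0.0044, 0.0195, 0, 0.64, 0, 0, 0, 0.0055, 0.0244, 0, 0.64, 0, 0, 0, 0.0066, 0.0293, 0, 0.64, 0, 0, 0, 0.0077, 0.0341, 0, 0.64, 0, 0, 0, 0.0077, 0.0341, 0, 0.64, 0, 0, 0, 0.0077, 0.0341, 0, 0.64],
)

```text
t: 7.08
position: [0.6129, 0.0727, 0.0588]
orientation: [-2.453, -1.962, 0.0]
ft_force: [1.2, -2.9, 1.9]
finger_gap: 0.0746
grip_force: 1.3
```

Run:
```python
from h import *
o=readout.get_obs(); print(tog(o['position']),o['finger_gap'],o['ft_force'])
im=vision.snapshot('side')[:,:,::-1]; t=vision.snapshot('top')[:,:,::-1]; cv2.imwrite('pics/side3.png',im);cv2.imwrite('pics/top3.png',t)
a=cv2.resize(im[190:270,225:325],None,fx=7,fy=7,interpolation=2); cv2.imwrite('pics/c3.png',a)
```

```text
[[0.10409184 0.06118325 0.05883909]] 0.07459829670652572 [ 1.2394382  -2.94799991  1.88920577]
```

View pics/c3.png

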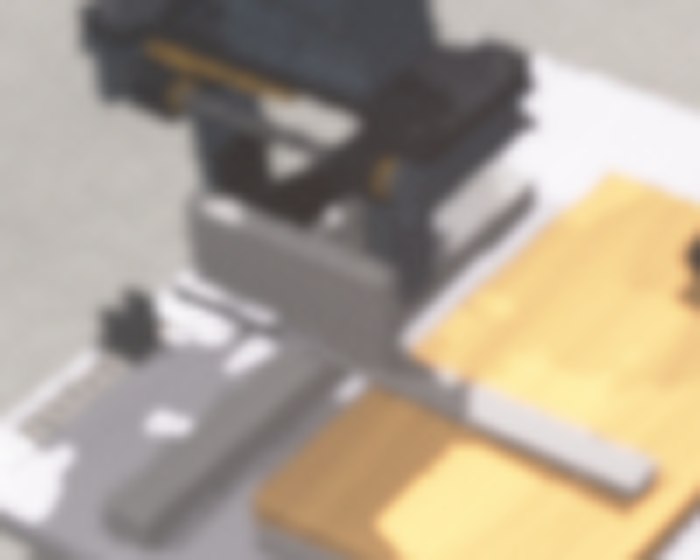

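The leg is moving with the fingers. The pointer tip is at crop (180,287) and the mark notch at about (128,305). I'll compute the remaining distance in this view.

Run:
```python
from h import *
g=lambda c,z:(tog(ray('side',[[225+c[0]/7-.4,190+c[1]/7-.4]],z))*1000).round(1)[0]
for c in [(178,287),(270,330),(107,315),(135,293),(122,310)]: print(c,g(c,.036))
P=lambda y,x,z:(proj('side',tow([[x,y,z]]))[0]-[225,190]+.4)*7
for y in (80,83,86): print('ptr tip if',y,P(y,.168,.036) if 0 else P(y/1e3,.168,.036))
for y in (95,100,104,108,112): print('tooth',y,P(y/1e3,.172,.036))
t=cv2.cvtColor(cv2.imread('pics/top3.png'),cv2.COLOR_BGR2GRAY); print(t[143:162,288:312])
```

```text
(178, 287) [170.   81.4  36. ]
(270, 330) [118.2  83.   36. ]
(107, 315) [183.3 112.3  36. ]
(135, 293) [183.   94.5  36. ]
(122, 310) [180.1 106.3  36. ]
ptr tip if 80 [183.75566014 286.76802881]
ptr tip if 83 [179.24697683 290.47791496]
ptr tip if 86 [174.72552417 294.19830814]
tooth 95 [153.90094058 302.26041536]
tooth 100 [146.26469538 308.52222935]
tooth 104 [140.12955806 313.55311661]
tooth 108 [133.97104026 318.60317615]
tooth 112 [127.78900807 323.67251778]
[[ 83  79  79  74  70  70  70  72  77  87  98 101 100 100 100  84  66  63
   62  51  65  72  72  72]
 [ 55  56  62  60  55  54  53  53  53  58  62  69  78  83  86  73  64  65
   65  54  66  72  72  72]
 [ 58  57  66  93  77  59  59  57  58  57  56  57  56  54  59  62  70  73
   75  58  67  75  75  76]
 [ 60  58  70  86  73  60  60  59  59  59  58  58  58  54  53  50  54  67
   77  60  71  80  80  81]
 [ 58  59  64  68  64  62  62  61  62  60  56  58  59  59  58  60  54  50
   62  52  75  85  85  84]
 [ 60  60  62  63  64  63  63  62  62  62  61  61  61  56  54  64  72  61
   49  46  79  88  87  87]
 [ 60  61  61  62  62  6
[... 589 characters left out ...]
63  65  63  64  64  63  64  64  64  64  65  64  62  62  62  62  62
   61  59  55  53  72  91]
 [ 63  64  63  64  63  64  65  64  64  63  63  63  65  63  63  64  63  62
   62  61  57  56  63  92]
 [ 63  63  64  64  63  64  64  64  65  65  64  63  65  65  64  65  62  62
   62  60  60  56  55  74]
 [ 63  63  64  64  63  64  64  65  64  64  64  64  65  64  63  63  63  62
   62  60  59  58  54  56]
 [ 64  63  63  64  64  65  65  65  64  65  65  64  64  64  64  63  63  63
   63  63  60  59  56  54]
 [ 64  64  64  64  63  63  65  66  64  65  64  64  64  63  64  64  63  63
   62  62  61  60  58  56]
 [ 64  64  64  63  64  64  64  65  64  65  65  62  63  65  63  64  63  63
   63  62  62  62  60  58]]
```

Emit:
servo_tool(
  increments=[0, 0, 0, 0.001, 0.0044, 0, 0.64, 0, 0, 0, 0.002, 0.0088, 0, 0.64, 0, 0, 0, 0.003, 0.0132, 0, 0.64, 0, 0, 0, 0.004, 0.0176, 0, 0.64, 0, 0, 0, 0.004, 0.0176, 0, 0.64, 0, 0, 0, 0.004, 0.0176, 0, 0.64],
)

```text
t: 7.68
position: [0.617, 0.0904, 0.0589]
orientation: [-2.453, -1.962, 0.0]
ft_force: [0.6, -2.8, 0.2]
finger_gap: 0.0752
grip_force: 1.4
```

Run:
```python
from h import *
o=readout.get_obs(); print(tog(o['position']),o['finger_gap'],o['ft_force'])
im=np.mean([vision.snapshot('side')[:,:,::-1] for _ in range(4)],0).astype(np.uint8); cv2.imwrite('pics/side4.png',im)
a=cv2.resize(im[215:250,230:275],None,fx=16,fy=16,interpolation=2); cv2.imwrite('pics/c4.png',a)
```

```text
[[0.10411997 0.07930201 0.05885419]] 0.07515854442636682 [ 0.64041078 -2.76779461  0.2119833 ]
```

View pics/c4.png

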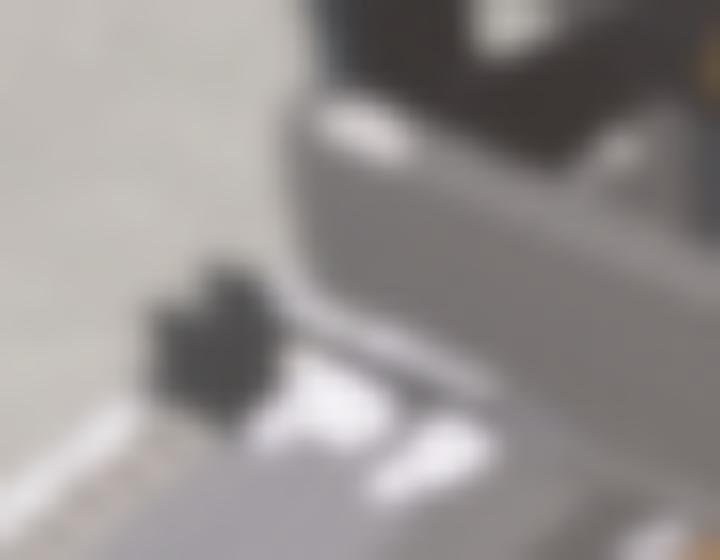

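The side crop shows the pointer running from (430,390) to (285,318), its tip at the mark. The teeth tops are at (235,275) and (165,315) with the notch dip at about (197,300), so the pointer is still a few mm short. I'll measure the gap numerically.

Run:
```python
from h import *
g=lambda u,z:(tog(ray('side',u,z))*1000).round(1)
q=cv2.cvtColor(cv2.imread('pics/side2.png'),cv2.COLOR_BGR2GRAY)
u0,v0=234,226; s=10
c=cv2.resize(q[v0:248,u0:254],None,fx=s,fy=s,interpolation=2)
for th in (105,115,125):
    cs,_=cv2.findContours((c<th).astype(np.uint8),0,1); b=max(cs,key=cv2.contourArea)[:,0]
    lo,hi=b.min(0),b.max(0); ctr=(lo+hi)/2/s-.45+[u0,v0]; print(th,lo/s+[u0,v0],hi/s+[u0,v0],g(ctr,.024))
q4=cv2.cvtColor(cv2.imread('pics/side4.png'),cv2.COLOR_BGR2GRAY).astype(int)
print(q4[228:244,237:262])
# mark model at hypothesized y: predicted pixels of notch edges/pointer
for y in (98,100,102,104): print('ptr',y,proj('side',tow([[.150,y/1e3,.036],[.160,y/1e3,.036],[.168,y/1e3,.036]])).round(1).tolist())
```

```text
105 [240.3 232.5] [247.8 241.3] [[178.9 102.5  24. ]]
115 [239.9 232.2] [248.2 241.6] [[178.9 102.5  24. ]]
125 [239.6 231.9] [248.7 242. ] [[178.5 102.5  24. ]]
[[193 194 193 192 191 190 188 188 188 186 173 148 126 118 117 117 118 118
  119 119 119 120 122 125 129]
 [191 192 192 192 192 189 188 187 189 188 179 153 128 118 117 117 117 117
  118 118 119 118 118 120 122]
 [190 191 191 191 189 183 178 178 182 186 181 159 133 120 116 116 116 117
  117 118 118 118 118 119 119]
 [190 190 190 189 182 166 151 150 158 173 182 168 141 123 117 116 117 117
  117 117 117 117 118 118 119]
 [190 189 186 182 173 149 121 111 120 148 176 177 153 129 120 117 117 117
  117 117 117 116 117 117 118]
 [189 182 172 162 153 132 104  89  93 121 159 180 172 151 134 125 120 118
  117 116 116 117 117 117 117]
 [186 173 147 127 119 109  94  83  83 101 138 172 184 177 163 148 137 129
  122 119 117 117 116 117 117]
 [187 172 137 103  92  89  83  79  80  88 114 145 166 178 179 174 171 161
  144 131 122 118 116 116 117]
 [190 174 138  99  84  80  78  77  78  87 116 150 161 159 161 171 184 184
  172 156 141 129 121 11
[... 269 characters left out ...]
2 238 234 222 194 158
  128 124 136 150 156 150 136]
 [210 193 164 139 121 105  92  92 116 159 198 221 233 240 240 234 219 181
  145 139 149 152 147 137 133]
 [219 199 177 164 154 139 121 118 151 194 215 218 224 231 235 231 219 187
  166 177 195 196 176 151 138]
 [212 189 173 169 170 164 150 144 167 196 200 191 191 203 215 208 194 181
  186 214 227 226 213 181 150]
 [193 181 177 172 170 168 162 159 166 176 174 167 166 171 179 178 180 191
  210 228 235 230 216 182 151]]
ptr 98 [[251.6, 235.8], [249.0, 234.7], [247.0, 233.8]]
ptr 100 [[251.2, 236.2], [248.6, 235.0], [246.5, 234.1]]
ptr 102 [[250.7, 236.6], [248.1, 235.4], [246.1, 234.5]]
ptr 104 [[250.3, 236.9], [247.7, 235.8], [245.6, 234.8]]
```

Emit:
servo_tool(
  increments=[0, 0, 0, 0.0002, 0.0008, 0, 0.64, 0, 0, 0, 0.0004, 0.0016, 0, 0.64, 0, 0, 0, 0.0004, 0.0016, 0, 0.64],
)

```text
t: 8.13
position: [0.6172, 0.0916, 0.0588]
orientation: [-2.454, -1.961, 0.001]
ft_force: [-1.4, -3.0, -1.0]
finger_gap: 0.075
grip_force: 1.6
```

Run:
```python
from h import *
o=readout.get_obs(); print(tog(o['position']),o['ft_force'])
q=cv2.cvtColor(cv2.imread('pics/top0.png'),cv2.COLOR_BGR2GRAY); u0,v0,s=288,143,10
c=cv2.resize(q[v0:158,u0:305],None,fx=s,fy=s,interpolation=2)
for th in (85,100,115):
    cs,_=cv2.findContours((c<th).astype(np.uint8),0,1); b=max(cs,key=cv2.contourArea)[:,0]
    W=tog(ray('top',b/s-.45+[u0,v0],.03))*1000; print(th,W.min(0)[:2],W.max(0)[:2],(W.min(0)+W.max(0))[:2]/2)
P=np.array([[.178,.1025,.036]])
im=np.mean([vision.snapshot('side')[:,:,::-1] for _ in range(4)],0).astype(np.uint8); cv2.imwrite('pics/side5.png',im)
a=cv2.resize(im[222:247,234:264],None,fx=24,fy=24,interpolation=2)
# guide-aligned overlay: lines along guide x at z=.036 for y=97.5,102.5,107.5
for y,col in ((.0925,(255,0,0)),(.0975,(0,0,255)),(.1025,(0,255,0)),(.1075,(0,0,255)),(.1125,(255,0,0))):
    l=((proj('side',tow([[.150,y,.036],[.190,y,.036]]))-[234,222]+.5)*24).astype(int); cv2.line(a,tuple(map(int,l[0])),tuple(map(int,l[1])),col,1)
cv2.imwrite('pics/c5.png',a)
```

```text
[[0.10406546 0.08057979 0.05883091]] [-1.3711716  -2.96446039 -0.97898366]
85 [166.47102279  93.4595226 ] [187.47644669 115.15117724] [176.97373474 104.30534992]
100 [165.87484244  92.90314057] [188.70563835 116.4479439 ] [177.2902404  104.67554224]
115 [165.11581366  92.35531671] [190.08488964 117.73165491] [177.60035165 105.04348581]
```

View pics/c5.png

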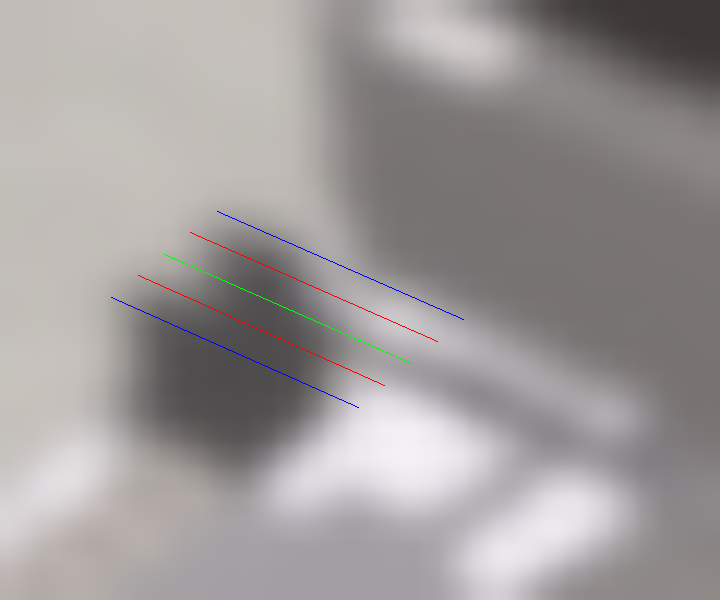

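The overlay shows the pointer strip at about guide y 103 and the notch dip at (200,280), about 104. I'll nudge it 1 mm further, centre on the fin, then start closing.

Emit:
servo_tool(
  increments=[0, 0, 0, -0.0018, 0.001, 0, 0.64, 0, 0, 0, -0.0037, 0.0019, 0, 0.64, 0, 0, 0, -0.0037, 0.0019, 0, 0.64, 0, 0, 0, -0.0037, 0.0019, 0, 0.4, 0, 0, 0, -0.0037, 0.0019, 0, 0.1, 0, 0, 0, -0.0037, 0.0019, 0, -0.2, 0, 0, 0, -0.0037, 0.0019, 0, -0.3, 0, 0, 0, -0.0037, 0.0019, 0, -0.4, 0, 0, 0, -0.0037, 0.0019, 0, -0.4, 0, 0, 0, -0.0037, 0.0019, 0, -0.4],
  newtons=15,
)

```text
t: 9.17
position: [0.6147, 0.0935, 0.0594]
orientation: [2.453, 1.961, 0.003]
ft_force: [4.0, -3.6, 0.0]
finger_gap: 0.0314
grip_force: 3.2
```

Emit:
servo_tool(
  increments=[0, 0, 0, 0, 0, 0, -0.5, 0, 0, 0, 0, 0, 0, -0.6, 0, 0, 0, 0, 0, 0, -0.8, 0, 0, 0, 0, 0, 0, -1, 0, 0, 0, 0, 0, 0, -1, 0, 0, 0, 0, 0, 0, -1],
  newtons=20,
)

```text
t: 9.67
position: [0.6141, 0.0936, 0.0593]
orientation: [2.453, 1.962, 0.001]
ft_force: [0.3, -3.8, 5.7]
finger_gap: 0.0213
grip_force: 21.7
```

Run:
```python
from h import *
o=readout.get_obs(); print(tog(o['position']),o['ft_force']@G,o['moment'],o['finger_gap'],o['grip_force'])
im=np.mean([vision.snapshot('side')[:,:,::-1] for _ in range(2)],0).astype(np.uint8); cv2.imwrite('pics/side6.png',im)
a=cv2.resize(im[185:250,230:340],None,fx=7,fy=7,interpolation=2); cv2.imwrite('pics/c6.png',a)
```

```text
[[0.10061227 0.08178789 0.05931687]] [ 1.10362371 -3.60462068  5.7180282 ] [-0.76560132 -0.00313853 -0.05918348] 0.0213024945325763 21.742389053106308
```

View pics/c6.png

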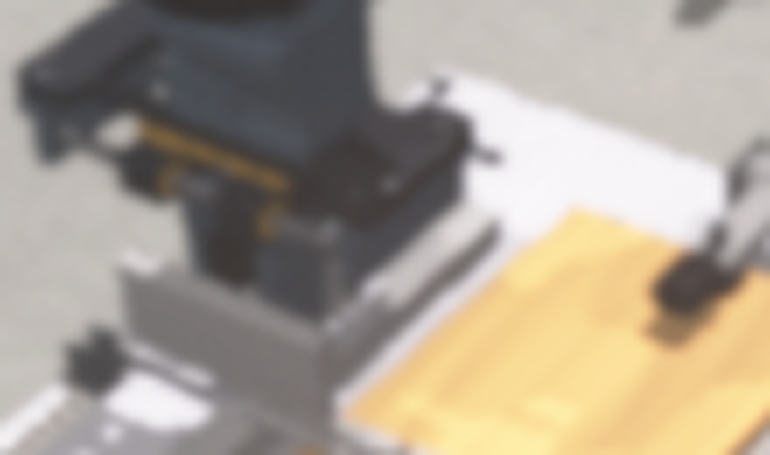

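The side crop shows both fingers closed on the fin and lever, with the gap at 21 mm (shut is 22 mm). The pointer is in the mark's notch at (110,355), and the clamp arm lies flat with its grip at (690,285) over the board. The leg is at the mark and held, so I'm handing in.

```bash
python3 -c "
from rig import order
print(order.sign_off())"
```

```text
the job is handed in; nothing more can be done
None
```

I handed the job in with the clamp pad down on the board, the lever squeezed shut (finger gap 21 mm), and the leg still held with its pointer in the mark's notch, to within about 1 mm by my measurement; I left the rolling pin, tub and scraper alone.

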